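# Index the craft turntable to 60 degrees and clamp it

## Task

The next fin of the half-built star goes on at 60 degrees: slacken the turntable's clamp lever, turn the platter until the 60 mark of its scale stands at the index line, then swing the lever fully home again so that the platter is clamped there. The star must stay standing in the middle of the platter, and the other things on the table stay where they are.

Things in the scene. Friction and masses are not known exactly. Their poses are not given: they have to be found in the camera images.
- platter (a joint): The turntable's round aluminium platter, 290 mm across, 16 mm thick, its top 65 mm above the table. It turns without end stops about the upright axis through centre and stays where it is left (1 N at the knob turns it when unclamped). The value is the scale's reading at the index line in rad (60 degrees = 1.047); it grows as the platter turns anticlockwise seen from above; a full extra turn adds 6.283.
- zero_mark (a point): The zero of the black scale on the platter's rim, 144 mm from the axis; it turns with the platter. An outward arrow head marks the zero. Marks stand every 10 degrees, long and thick ones every 30, counting up CLOCKWISE from zero seen from above: 60 is the second thick mark clockwise from the arrow. Inside the scale lie one dot at 90, two at 180, three at 270.
- index (a point): The index line, where the scale is read: a black radial line on a silver tab of the fixed foot, level with the platter's top, beside its rim. This point is the line's inner end, 148 mm from centre on its -x side.
- centre (a point): The middle of the platter's top face, on its axis, 65 mm above the table. Its x axis points from the index line to the centre, its y axis from the centre to the lever's pivot, z up; it does not turn with the platter.
- knob_grip (a point): Finger knob: black, upright, round, 25 mm across, on the platter 110 mm from its axis; it spins freely on its own upright stem. The straight part reaches from 18 to 52 mm above the platter's top, the tip to 60 mm. This point is on its axis, 37 mm above the platter's top (102 mm above the table). With the scale at 60 it stands 60 degrees clockwise from the x axis of centre.
- lever (a joint): The clamp lever beside the platter. 0: slack, the arm stands straight out from the turntable (y of centre). It swings clockwise seen from above to the hard stop at 1.6 rad, fully home, the arm then along x of centre. From 0.9 rad on it clamps the platter, below 0.8 the platter is free; home, the platter holds against 25 N at the knob. It stays where it is left; 3 to 5 N at the ball swings it.
- lever_pivot (a point): On the lever's upright axis, at the height of the ball's centre (72 mm above the table), 185 mm from the turntable's axis. The stud's top is 62 mm above the table.
- lever_ball (a point): Centre of the black ball at the lever's end, 32 mm across, 92 mm from the lever's axis, 72 mm above the table. The steel arm behind it is 11 mm thick and slopes down to the stud.
- star_mid (a point): Half-built star standing loose in the middle of the platter: a plywood disc 92 mm across with a wooden core and ten grey board fins over half a circle, at most 58 mm from its axis, 54 mm high. This point is on its axis, half-way up. It rides round with the platter.
- scissors_mid (a point): Pair of scissors with black handles, lying flat, 205 mm long and 11 mm high; origin at the pivot. A bystander: leave it where it is.
- glue_gun_mid (a point): Blue cordless hot-glue gun lying on its side, about 190 x 130 x 30 mm; origin in its barrel. A bystander: leave it where it is.
- folder_mid (a point): Bone folder, a flat cream blade 160 x 24 x 7 mm, lying flat; origin at its middle. A bystander: leave it where it is.
- tape_mid (a point): Roll of brown tape lying flat, 96 mm across, 25 mm high; origin at its middle. A bystander: leave it where it is.
- fin_stack_mid (a point): Small pile of cut grey board pieces 80 x 60 mm, 15 mm high; origin at its middle. A bystander: leave it where it is.

How it is judged (in metres and radians):
On the way, in this order (a step that is already met when the one before it is completed fails the run):
1. the clamp lever is swung back until the platter is free (value of joint lever below 0.8 rad), for 0.1 s.
2. with the clamp slack, the platter is turned until the scale reads 60 degrees ((value of joint platter between 0.9948 and 1.0996 rad or value of joint platter between -5.2884 and -5.1836 rad or value of joint platter between 7.278 and 7.3828 rad) and value of joint lever below 0.85 rad), for 0.3 s.
3. the lever is swung home with the scale still at 60 ((value of joint platter between 0.9948 and 1.0996 rad or value of joint platter between -5.2884 and -5.1836 rad or value of joint platter between 7.278 and 7.3828 rad) and value of joint lever above 1.35 rad), for 0.2 s.
At the end, for the whole second after the job is handed in: The scale reads 60 degrees within 3 degrees either way, the platter at rest and clamped: the lever swung home to 1.35 rad or more (its stop is at 1.6); the star stands upright within 20 mm of the platter's middle (all of step 3 and velocity of joint platter between -0.02 and 0.02 rad/s and horizontal distance between star_mid and centre below 0.02 m and angle between star_mid's own z axis and vertical below 0.1 rad); the robot touches nothing.
It fails at once if the star knocked off the middle of the platter (over 20 mm) or tipped (horizontal distance between star_mid and centre above 0.02 m or angle between star_mid's own z axis and vertical above 0.25 rad).
It fails at once if another thing on the table pushed more than 30 mm away (distance of any of scissors_mid, glue_gun_mid, folder_mid, tape_mid, fin_stack_mid from where it was at the start of the episode above 0.03 m).
It also fails if it takes over 67 s, if anything falls off the work surface, if the arm or the gripper's body presses on something with over 40 N, if the wrist force passes 120 N, or if a joint passes its speed limit or range.

## Robot

A 6-joint arm with a two-finger parallel gripper is mounted at the origin on the work surface. World frame = base frame: x ahead of the robot, y to its left, z up, the work surface at z = 0. Lengths are in m, angles in degrees, forces in N, time in s.
With the tool pointing down it reaches from about 0.275 to 0.825 m from the base axis. Payload 5.2 kg.
Tool frame: the origin (TCP) lies between the finger pads; the fingertips stand 14 mm ahead of it and the grasp point (between the pads) lies 5 mm behind it; z points along the fingers, y is the line along which they close (so a half turn about z gives the same grasp; the last joint's range is limited). The gripper opens to 93 mm and grips with 3 to 60 N. Pads are 15 mm wide; open, the fingers measure 128 mm over their backs; the gripper's body (75 mm by 188 mm) begins 65 mm behind the grasp point.
Start: joints at [-75.218, 14.817, 87.949, -0, 77.235, -11.62], TCP at [0.245, -0.493, 0.233] pointing down, gripper open.
Joint ranges: [-179.93, 179.93], [-52.35, 119.4], [10.71, 147.94], [-69.91, 249.91], [12.55, 155.21], [-178.61, 178.61]. Speed limits (degrees/s): [147.25, 147.25, 180, 180, 180, 180].

## Interface

Orientations are given as [roll, pitch, yaw] about the fixed x, y, z axes, in that order (R = Rz(yaw) Ry(pitch) Rx(roll)).
In Python, from rig import env gives the robot as it stands. The module is installed in compiled form; this text tells all that it offers.
- The arm moves only by the shell command python3 -m handwheel 'ROWS' [OPENING] [FORCE]. ROWS is JSON, a list of rows, each a list of 2 entries, a list of its own where there are three numbers: the shift along the tool's x, y, z in mm, then the turn, a rotation vector about the tool's x, y, z in degrees. In form: [[[x, y, z], [ax, ay, az]], ...]. A call has 1 to 10 rows; each row is the pose to reach, as a shift and turn from the pose commanded when the call began, along the tool's axes at that moment; what a row does not reach only later rows make up. A row lasts 1/10 s, in which the tool goes at most 50 mm and 8.59 degrees, less where a joint would pass 70% of its speed; a pose out of reach is approached as far as the arm can. A call with a gripper value outside its range is refused whole. OPENING is the opening in per cent of the stroke, from 0 (shut) to 100 (fully open), set as the call begins (- or left out, the last holds). The fingers move at their own pace and stop on an object; FORCE is the grip in N (left out, the last holds). Time passes only in rows, so rows that repeat a pose let the fingers close. It gives the time, the measured TCP pose, the force, the opening and the grip force at its end, in the units of the state.
- env.state(): the state, without advancing time (a new reading comes with each control period).
- env.camera(name): name is "scene" or "top" or "wrist"; returns (picture, depth): 420x560x3 uint8, red, green, blue; 420x560 float32, m along the optical axis (not along the pixel's ray), 0 where there is no reading.
- env.camera_model(name): a dict with "fx", "fy", "cx", "cy" (pixels), "xyz" and "attitude" of the camera in the world; the wrist camera has in their place "T_tool_cam" (4x4, takes a point from camera to tool coordinates, whose origin is the TCP and whose axes are the flange's). Camera axes: x right, y up, looking along -z (the intrinsics and any distortion apply to the point x, -y, -z); pixel columns grow to the right and rows downward; lengths in m; the calibration is good to about 2 mm. A picture is of the moment at which its call begins: read the wrist's pose just before it. camera_model takes no time and is no camera call.
- env.close_job(): hands the job in; it is judged then, once.
Trained networks look in the newest picture that a camera, given by its name, has taken for a name from the list of things; names that differ only in an ending like _2 or _b are one class to them, and where a whole thing is asked for, a point or a joint stands for the part that bears it (a point fixed in the world has none). Each returns a list of dicts, best first, with "p" (0 to 1); they miss things now and then, are a little off and sometimes report something else, mostly with a low value. They report only what shows in the picture. A call takes as long as a camera call.
- env.find_in(camera, thing): "rect" ([left, top, width, height] in pixels, round what is visible of it).
The state is a dict: "time_s": time; "joint_positions": joint angles; "joint_velocities": joint speeds; "effort": joint torques, N m; "eef_pos": TCP position; "tcp_rot": TCP orientation; "ft_force": force on the tool from outside, world axes, zero at the start; "moment": the same for the moment, N m; "width": opening from 0.0 (shut) to 1.0 (fully open); "gripper_force": force on a finger pad.
Only numpy, scipy, OpenCV 4.12 (cv2) and the standard library are available. Lean on these libraries where they do the work, as an engineer would, in place of code of your own. Each camera call takes 0.05 s, during which the arm holds its last target. There are 200 camera calls.

## Working session

There is one attempt and no reset: what is moved stays moved. The work goes in short steps, Python scripts to look and compute and a shell command to move; the robot and the scene stay as the last step left them, time stands still between calls to the robot, and variables do not carry over. Pictures are saved under pics/ and viewed, at most 10 in all, crops included, and the job is handed in when it is done.

```bash
mkdir -p pics; ls
python3 - <<'E'
from rig import env
import cv2
print(env.state())
for n in ("top","scene"):
    p,d=env.camera(n); cv2.imwrite(f"pics/{n}0.png",p[:,:,::-1]); print(n,env.camera_model(n))
    for t in ("knob_grip","lever_ball","star_mid","platter","zero_mark"):
        print(t,[(r["rect"],round(r["p"],2)) for r in env.find_in(n,t)[:2]])
print(env.camera_model("wrist"))
E
```

```text
pics
{'time_s': 0.0, 'joint_positions': array([-7.52179778e+01,  1.48590320e+01,  8.80097213e+01,  5.75075888e-05,
        7.72360861e+01, -1.16193699e+01]), 'joint_velocities': array([ 0.06917812,  0.03544421, -0.13580326,  0.06647495,  0.02537599,
       -0.05944364]), 'effort': array([-5.81063159e-04, -4.37309468e+01, -2.84000874e+01,  7.18793040e-02,
        4.11515369e-02, -1.25287870e-04]), 'eef_pos': array([ 0.24444877, -0.49210961,  0.23182934]), 'tcp_rot': array([-1.79897320e+02, -2.11705159e-02,  2.64013604e+01]), 'ft_force': array([ 0.40869447,  0.0814483 , -0.45016337]), 'moment': array([ 0.0238899 , -0.03103506,  0.0103954 ]), 'gripper_force': 0.0, 'width': 1.0034356080702702}
top {'fx': 381.332457837179, 'fy': 381.332457837179, 'cx': 270.84409107579285, 'cy': 220.60132725759757, 'xyz': array([ 0.40834863, -0.03481061,  1.11805392]), 'attitude': array([  9.67909941,   1.03730638, -90.10589669])}
knob_grip [([217.8, 187.1, 102.8, 102.5], 0.56), ([290.2, 254.2, 12.9, 14.2], 0.51)]
lever_ball [([198.9, 180.4, 13.5, 48.5], 0.65)]
star_mid [([249.1, 219.0, 39.6, 38.3], 0.97),
[... 385 characters left out ...]
9.5, 224.7, 17.9, 17.0], 0.52), ([247.4, 173.5, 7.5, 19.8], 0.41)]
star_mid [([255.2, 191.7, 36.8, 22.1], 0.86), ([225.7, 176.7, 113.9, 77.2], 0.6)]
platter [([226.9, 178.3, 100.7, 59.7], 0.97)]
zero_mark [([228.4, 177.2, 96.5, 60.4], 0.81)]
{'fx': 354.87223799570774, 'fy': 354.87223799570774, 'cx': 278.5969819914371, 'cy': 198.3435860912622, 'T_tool_cam': array([[-3.95880222e-04,  9.53320154e-01,  3.01961136e-01,
         8.32826763e-02],
       [ 9.99999396e-01,  6.78237626e-05,  1.09690349e-03,
         3.75049545e-04],
       [ 1.02522006e-03,  3.01961388e-01, -9.53319605e-01,
        -1.51663991e-01],
       [ 0.00000000e+00,  0.00000000e+00,  0.00000000e+00,
         1.00000000e+00]])}
```

Run:
```python
import cv2
p=cv2.imread("pics/top0.png")
cv2.imwrite("pics/top0c.png",cv2.resize(p[170:310,180:340],None,fx=4.2,fy=4.2,interpolation=cv2.INTER_CUBIC))
```

```text
(no output)
```

View pics/top0.png

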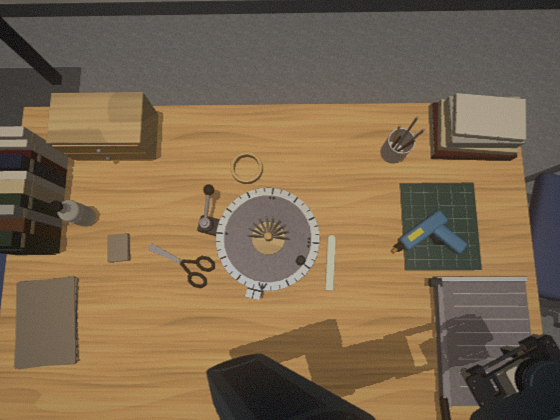

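View pics/top0c.png

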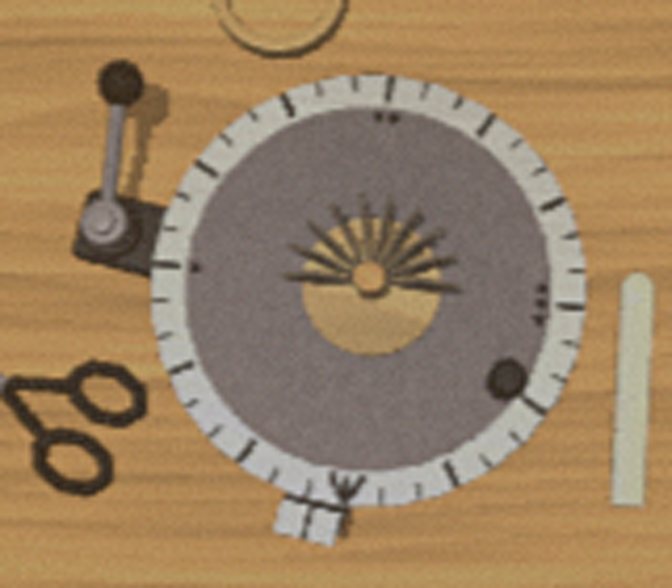

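The top view shows the turntable at about (268,239), with the index tab at about (254,292). The arrow is about 8° anticlockwise of the index, so the scale reads about 8. The knob is at (301,260). The lever pivot is at (205,223) and its ball at (209,190), so the lever is home. The star stands in the middle, the scissors lie left-below, the tape is above and the folder is to the right.

```bash
cat > h.py <<'E'
import numpy as np, cv2
from scipy.spatial.transform import Rotation as R
from rig import env
def toolpose():
    s=env.state(); return np.array(s["eef_pos"]),R.from_euler("xyz",s["tcp_rot"],degrees=True)
def campose(n,tp=None):
    m=env.camera_model(n)
    if n=="wrist":
        p,r=tp; T=np.array(m["T_tool_cam"]); return m,p+r.apply(T[:3,3]),r.as_matrix()@T[:3,:3]
    return m,np.array(m["xyz"]),R.from_euler("xyz",m["attitude"],degrees=True).as_matrix()
def ray(n,uv,z,tp=None):
    m,o,A=campose(n,tp); uv=np.atleast_2d(np.array(uv,float))
    d=np.c_[(uv[:,0]-m["cx"])/m["fx"],-(uv[:,1]-m["cy"])/m["fy"],-np.ones(len(uv))]@A.T
    return (o+d*((z-o[2])/d[:,2])[:,None])[:,:2]
def local(target,target_yaw=None):
    "tool-axes shift in mm to world target for TCP"
    p,r=toolpose(); return r.inv().apply(np.array(target)-p)*1000
E
python3 - <<'E'
from h import *
from scipy.optimize import least_squares
p=cv2.imread("pics/top0.png")
hsv=cv2.cvtColor(p,cv2.COLOR_BGR2HSV)
print(hsv[238,222],hsv[230,245],hsv[238,330])
m=((hsv[:,:,1]<60)&(hsv[:,:,2]>70)).astype(np.uint8); m[:180]=0;m[300:]=0;m[:,:212]=0;m[:,324:]=0
m=cv2.morphologyEx(m,cv2.MORPH_CLOSE,np.ones((7,7)))
c=max(cv2.findContours(m,0,1)[0],key=cv2.contourArea)[:,0]
w=ray("top",c,.065)
f=least_squares(lambda q:np.hypot(*(w-q[:2]).T)-q[2],[.4,0,.145],loss="soft_l1",f_scale=.002)
C=f.x[:2];print("centre",f.x,np.median(abs(f.fun)))
cr=lambda u,v:(180+(u+.5)/4.2-.5,170+(v+.5)/4.2-.5)
I=ray("top",cr(315,497),.065)[0];P=ray("top",cr(104,220),.062)[0];B=ray("top",cr(120,82),.072)[0];K=ray("top",cr(507,377),.122)[0];A=ray("top",cr(347,495),.065)[0]
a=lambda v:np.degrees(np.arctan2(v[1],v[0]))
for n,q in dict(I=I,P=P,B=B,K=K,A=A).items(): print(n,q.round(4),np.hypot(*(q-C)).round(4),a(q-C).round(1))
print("arm",np.hypot(*(B-P)),a(B-P),"xaxis",a(C-I),a(P-C)-90)
print(local([*B,.2]))
E
```

```text
[ 34  21 185] [  7  28 120] [ 23  32 186]
centre [ 0.5392476  -0.00513775  0.1430567 ] 0.0010264189750564118
I [0.4023 0.0284] 0.141 166.2
P [0.5855 0.1712] 0.1823 75.3
B [0.6781 0.1611] 0.2166 50.1
K [ 0.4756 -0.0936] 0.109 -125.7
A [0.4035 0.0077] 0.1364 174.6
arm 0.09316412001443343 -6.270500565953142 xaxis -13.77244140810637 -14.680950004147533
[ 678.94230354 -392.7955438    32.64475401]
```

```bash
python3 -m handwheel '[[[40,-22,0],[0,0,4]],[[83,-48,0],[0,0,8]],[[126,-73,0],[0,0,12]],[[169,-98,0],[0,0,16]],[[212,-123,0],[0,0,20]],[[255,-148,0],[0,0,24]],[[298,-173,0],[0,0,28]],[[341,-198,0],[0,0,32]],[[384,-223,0],[0,0,33]],[[425,-246,0],[0,0,33]]]' 55
python3 - <<'E'
from h import *
print(toolpose()[0],env.state()["tcp_rot"],local([.678,.161,.21]))
E
```

```text
time_s: 1.6
eef_pos: [0.5168, -0.0812, 0.233]
tcp_rot: [180.0, -0.0, -6.6]
ft_force: [1.8, -1.2, -0.5]
width: 0.55
gripper_force: 0.0
[ 0.51677914 -0.08118923  0.23297011] [ 1.79991336e+02 -4.29570134e-02 -6.60803945e+00] [ 132.26225083 -259.1364996    23.03009818]
```

```bash
python3 -m handwheel '[[[20,-39,3],[0,0,0]],[[40,-78,7],[0,0,0]],[[60,-117,11],[0,0,0]],[[80,-156,14],[0,0,0]],[[100,-195,18],[0,0,0]],[[120,-234,21],[0,0,0]],[[132,-259,23],[0,0,0]],[[132,-259,23],[0,0,0]],[[132,-259,23],[0,0,0]]]'
python3 - <<'E'
from h import *
tp=toolpose(); p,d=env.camera("wrist"); cv2.imwrite("pics/w1.png",p[:,:,::-1])
print(tp[0],tp[1].as_euler("xyz",degrees=True))
for t in ("lever_ball","lever_pivot","knob_grip"):
    for r in env.find_in("wrist",t)[:3]:
        x,y,w,h=r["rect"]; print(t,r["rect"],r["p"],ray("wrist",(x+w/2,y+h/2),.072,tp))
E
```

```text
time_s: 2.5
eef_pos: [0.6765, 0.1591, 0.2089]
tcp_rot: [180.0, 0.1, -6.5]
ft_force: [-0.4, 0.2, -0.1]
width: 0.548
gripper_force: 0.0
[0.67645936 0.15910151 0.2089328 ] [ 1.79958597e+02  6.68138835e-02 -6.52350500e+00]
lever_ball [259.3, 166.0, 34.8, 121.8] 0.93 [[0.64249181 0.16378957]]
lever_pivot [247.9, 150.7, 312.1, 243.5] 0.76 [[0.58465957 0.05341036]]
```

View pics/w1.png

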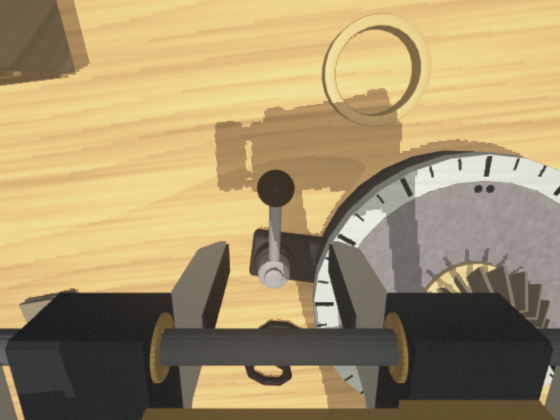

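The wrist picture shows the ball at (276,188), and the stud's top at (273,272). The arm runs straight between the open fingers.

Run:
```python
from h import *
tp=toolpose(); B=ray("wrist",(276,188),.072,tp)[0];P=ray("wrist",(273.5,270),.062,tp)[0]
v=B-P;print(B,P,np.hypot(*v),np.degrees(np.arctan2(v[1],v[0])),local([*B,.077]))
```

```text
[0.6776006  0.15873921] [0.59491791 0.17110143] 0.08360174563992182 -8.503530296728345 [  0.94592194  -1.42563751 133.1706116 ]
```

```bash
python3 -m handwheel '[[[1,-1,40],[0,0,0]],[[1,-1,80],[0,0,0]],[[1,-1,110],[0,0,0]],[[1,-1,130],[0,0,0]],[[1,-1,141],[0,0,0]],[[1,-1,141],[0,0,0]],[[1,-1,141],[0,0,0]],[[1,-1,141],[0,0,0]]]' 55; python3 -m handwheel '[[[0,0,0],[0,0,0]],[[0,0,0],[0,0,0]],[[0,0,0],[0,0,0]],[[0,0,0],[0,0,0]]]' 41 5
python3 - <<'E'
from h import *
# arc rows: swing ball anticlockwise about pivot by a (deg), tool yaw +a (= -a about tool z)
p,r=toolpose(); P=np.array([.587,.171]); v=p[:2]-P
print(p,np.hypot(*v),np.degrees(np.arctan2(v[1],v[0])))
for a in range(8,73,8):
    q=np.r_[P+R.from_euler("z",a,degrees=True).as_matrix()[:2,:2]@v,p[2]]; print(-a,local(q).round(0))
E
```

```text
time_s: 3.5
eef_pos: [0.679, 0.1596, 0.0707]
tcp_rot: [-180.0, -0.2, -6.6]
ft_force: [-0.1, 0.9, 0.6]
width: 0.549
gripper_force: 0.0
time_s: 3.9
eef_pos: [0.6779, 0.1598, 0.0689]
tcp_rot: [-180.0, -0.0, -6.6]
ft_force: [0.2, -0.5, 0.4]
width: 0.416
gripper_force: 0.0
[0.67792293 0.15978734 0.06887756] 0.09161169700957479 -7.030247033976771
-8 [ -1. -13.   0.]
-16 [ -3. -25.   0.]
-24 [ -8. -37.   0.]
-32 [-14. -49.  -0.]
-40 [-21. -59.  -0.]
-48 [-30. -68.  -0.]
-56 [-40. -76.  -0.]
-64 [-51. -83.  -0.]
-72 [-63. -88.  -0.]
```

```bash
python3 -m handwheel '[[[0,-6,0],[0,0,-4]],[[-1,-13,0],[0,0,-8]],[[-3,-25,0],[0,0,-16]],[[-8,-37,0],[0,0,-24]],[[-14,-49,0],[0,0,-32]],[[-21,-59,0],[0,0,-40]],[[-30,-68,0],[0,0,-48]],[[-40,-76,0],[0,0,-56]],[[-51,-83,0],[0,0,-64]],[[-51,-83,0],[0,0,-64]]]'
python3 -m handwheel '[[[0,0,0],[0,0,0]],[[0,0,0],[0,0,0]]]' 60
python3 -m handwheel '[[[0,0,-40],[0,0,0]],[[0,0,-80],[0,0,0]],[[0,0,-120],[0,0,0]],[[0,0,-141],[0,0,0]],[[0,0,-141],[0,0,0]],[[0,0,-141],[0,0,0]]]'
python3 - <<'E'
from h import *
p,d=env.camera("top"); cv2.imwrite("pics/top1.png",p[:,:,::-1])
tp=toolpose();print(tp[0])
p,d=env.camera("wrist"); cv2.imwrite("pics/w2.png",p[:,:,::-1])
E
```

```text
time_s: 4.9
eef_pos: [0.6362, 0.2492, 0.069]
tcp_rot: [180.0, -0.0, 57.6]
ft_force: [-0.7, 0.2, -0.1]
width: 0.408
gripper_force: 0.0
time_s: 5.1
eef_pos: [0.6368, 0.2476, 0.0685]
tcp_rot: [-180.0, 0.0, 57.2]
ft_force: [-0.1, -0.1, 0.2]
width: 0.535
gripper_force: 0.0
time_s: 5.7
eef_pos: [0.6368, 0.2475, 0.2093]
tcp_rot: [-180.0, 0.0, 57.3]
ft_force: [-1.0, 0.0, -0.5]
width: 0.601
gripper_force: 0.0
[0.63613649 0.24743868 0.20801822]
```

View pics/w2.png

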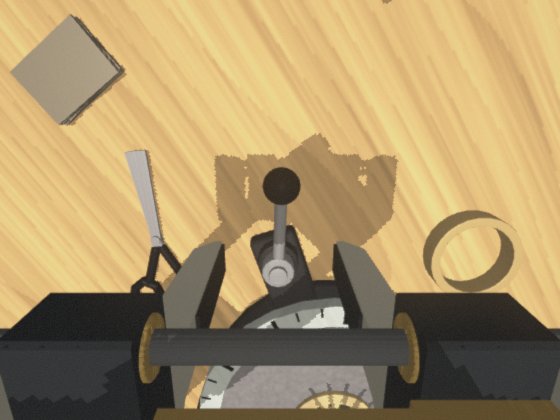

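The lever now stands about 20° from slack, with the ball at (282,186) and the stud at (278,270). Next comes the knob.

Run:
```python
from h import *
print(local([.4756,-.0936,.235]))
```

```text
[-373.70805333   49.07192046  -26.75397414]
```

```bash
python3 -m handwheel '[[[-45,6,-20],[0,0,0]],[[-90,12,-27],[0,0,0]],[[-135,18,-27],[0,0,0]],[[-180,24,-27],[0,0,0]],[[-225,30,-27],[0,0,0]],[[-270,36,-27],[0,0,0]],[[-315,42,-27],[0,0,0]],[[-350,46,-27],[0,0,0]],[[-374,49,-27],[0,0,0]],[[-374,49,-27],[0,0,0]]]' 60
python3 -m handwheel '[[[0,0,0],[0,0,0]],[[0,0,0],[0,0,0]]]'
python3 - <<'E'
from h import *
tp=toolpose();print(tp[0],env.state()["tcp_rot"])
p,d=env.camera("wrist"); cv2.imwrite("pics/w3.png",p[:,:,::-1])
for t in ("knob_grip",):
    for r in env.find_in("wrist",t)[:3]:
        x,y,w,h=r["rect"]; print(t,r["rect"],r["p"],ray("wrist",(x+w/2,y+h/2),.12,tp))
E
```

```text
time_s: 6.8
eef_pos: [0.4747, -0.0956, 0.2351]
tcp_rot: [-179.8, 0.1, 57.2]
ft_force: [0.1, 0.4, -0.9]
width: 0.6
gripper_force: 0.0
time_s: 7.0
eef_pos: [0.4766, -0.0926, 0.2359]
tcp_rot: [-179.9, -0.0, 57.4]
ft_force: [-0.2, -0.5, 0.1]
width: 0.6
gripper_force: 0.0
[ 0.47656938 -0.09259949  0.23589897] [-1.79909662e+02 -1.62300745e-02  5.74194594e+01]
knob_grip [263.6, 171.4, 34.0, 45.2] 0.61 [[ 0.47845326 -0.09105832]]
```

View pics/w3.png

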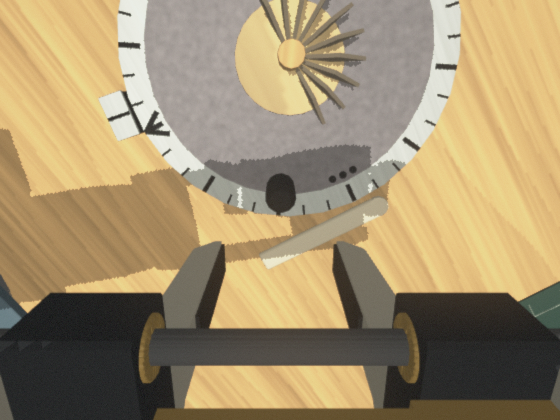

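The wrist picture shows the knob at (280,190) between the finger lines, the star's core at (291,53), the arrow at (155,125) and the index line at about (130,112).

Run:
```python
from h import *
tp=toolpose()
K=ray("wrist",(280,189),.12,tp)[0];S=ray("wrist",(291,53),.119,tp)[0];A=ray("wrist",(150,129),.065,tp)[0];I1=ray("wrist",[(104,120),(138,106)],.065,tp)
print(K,S,A,I1); C=np.array([.539,-.005])
for q in (K,S,A,*I1): v=q-C; print(np.hypot(*v),np.degrees(np.arctan2(v[1],v[0])))
print(local([*K,.099]))
```

```text
[ 0.48047081 -0.08731777] [ 0.5402766  -0.00776213] [0.40357677 0.00950906] [[0.37391258 0.03784195]
 [0.40727099 0.03093283]]
0.10100436072246652 -125.41340654794412
0.0030428773574148905 -65.194573150306
0.13619824807399075 173.88473509926246
0.17055582044869208 165.45204738390058
0.1365419410302227 164.74215275555005
[  6.27796082   0.48388116 137.22842037]
```

```bash
python3 -m handwheel '[[[0,0,40],[0,0,0]],[[0,0,80],[0,0,0]],[[0,0,110],[0,0,0]],[[0,0,128],[0,0,0]],[[0,0,137],[0,0,0]],[[0,0,137],[0,0,0]],[[0,0,137],[0,0,0]]]' 60; python3 -m handwheel '[[[0,0,0],[0,0,0]],[[0,0,0],[0,0,0]],[[0,0,0],[0,0,0]],[[0,0,0],[0,0,0]],[[0,0,0],[0,0,0]],[[0,0,0],[0,0,0]]]' 20 8
python3 - <<'E'
from h import *
p,r=toolpose(); C=np.array([.539,-.006]); v=p[:2]-C
print(p,np.hypot(*v),np.degrees(np.arctan2(v[1],v[0])))
for a in (3,6,*range(12,49,6),51):
    q=np.r_[C+R.from_euler("z",a,degrees=True).as_matrix()[:2,:2]@v,p[2]]; print(-a,local(q).round(0))
E
```

```text
time_s: 7.8
eef_pos: [0.4773, -0.0934, 0.1004]
tcp_rot: [179.9, -0.0, 57.4]
ft_force: [-0.6, 0.5, 0.4]
width: 0.6
gripper_force: 0.0
time_s: 8.4
eef_pos: [0.4768, -0.0936, 0.1]
tcp_rot: [180.0, -0.0, 57.4]
ft_force: [-0.1, 0.4, 2.7]
width: 0.271
gripper_force: 8.0
[ 0.4767794  -0.09360339  0.09999346] 0.10745118353411082 -125.38440010244756
-3 [-0.  6.  0.]
-6 [ 0. 11.  0.]
-12 [ 1. 22.  0.]
-18 [ 4. 33.  0.]
-24 [ 7. 44.  0.]
-30 [12. 54.  0.]
-36 [17. 64.  0.]
-42 [24. 73.  0.]
-48 [32. 81.  0.]
-51 [36. 85.  0.]
```

```bash
python3 -m handwheel '[[[0,3,0],[0,0,-1.5]],[[0,6,0],[0,0,-3]],[[0,11,0],[0,0,-6]],[[0.5,16.5,0],[0,0,-9]],[[1,22,0],[0,0,-12]],[[2.5,27.5,0],[0,0,-15]],[[4,33,0],[0,0,-18]],[[5.5,38.5,0],[0,0,-21]],[[7,44,0],[0,0,-24]],[[7,44,0],[0,0,-24]]]'
python3 - <<'E'
from h import *
p,r=toolpose(); C=np.array([.539,-.006]); v=p[:2]-C
print(p,np.hypot(*v),np.degrees(np.arctan2(v[1],v[0])))
for a in range(3,28,3):
    q=np.r_[C+R.from_euler("z",a,degrees=True).as_matrix()[:2,:2]@v,p[2]]; print(-a,local(q).round(1))
E
```

```text
time_s: 9.4
eef_pos: [0.5188, -0.1125, 0.1]
tcp_rot: [179.9, 0.1, 81.5]
ft_force: [0.6, -3.8, 3.6]
width: 0.271
gripper_force: 8.0
[ 0.51876056 -0.11248185  0.09998012] 0.10838828012561706 -100.7620616050699
-3 [-0.1  5.7  0. ]
-6 [ 0.2 11.3  0. ]
-9 [ 0.7 17.   0. ]
-12 [ 1.5 22.6  0. ]
-15 [ 2.6 28.2  0.1]
-18 [ 4.  33.7  0.1]
-21 [ 5.7 39.1  0.1]
-24 [ 7.6 44.4  0.1]
-27 [ 9.9 49.6  0.1]
```

```bash
python3 -m handwheel '[[[0,5.7,0],[0,0,-3]],[[0.2,11.3,0],[0,0,-6]],[[0.7,17,0],[0,0,-9]],[[1.5,22.6,0],[0,0,-12]],[[2.6,28.2,0],[0,0,-15]],[[4,33.7,0],[0,0,-18]],[[5.7,39.1,0],[0,0,-21]],[[7.6,44.4,0],[0,0,-24]],[[9.7,49.2,0],[0,0,-26.7]],[[9.7,49.2,0],[0,0,-26.7]]]'
python3 -m handwheel '[[[0,0,0],[0,0,0]],[[0,0,0],[0,0,0]],[[0,0,0],[0,0,0]],[[0,0,0],[0,0,0]]]' 55
python3 -m handwheel '[[[0,0,-40],[0,0,0]],[[0,0,-80],[0,0,0]],[[-20,20,-120],[0,0,0]],[[-60,50,-150],[0,0,0]],[[-100,70,-170],[0,0,0]],[[-140,70,-190],[0,0,0]],[[-140,70,-190],[0,0,0]],[[-140,70,-190],[0,0,0]]]'
python3 - <<'E'
from h import *
for n in ("top","wrist"):
    tp=toolpose();p,d=env.camera(n); cv2.imwrite(f"pics/{n}2.png",p[:,:,::-1])
    if n=="wrist": np.save("tp2.npy",np.r_[tp[0],tp[1].as_euler("xyz",degrees=True)]); print(tp[0])
t=cv2.imread("pics/top2.png"); cv2.imwrite("pics/top2c.png",cv2.resize(t[170:310,180:340],None,fx=4.2,fy=4.2,interpolation=cv2.INTER_CUBIC))
E
```

```text
time_s: 10.4
eef_pos: [0.5694, -0.1113, 0.1]
tcp_rot: [179.9, 0.3, 108.1]
ft_force: [2.4, -7.1, -0.0]
width: 0.264
gripper_force: 8.0
time_s: 10.8
eef_pos: [0.5671, -0.1086, 0.0993]
tcp_rot: [-180.0, -0.0, 108.1]
ft_force: [-0.3, 0.7, 0.6]
width: 0.534
gripper_force: 0.0
time_s: 11.6
eef_pos: [0.6775, -0.2212, 0.289]
tcp_rot: [-180.0, -0.0, 108.0]
ft_force: [-0.5, 0.7, 0.6]
width: 0.551
gripper_force: 0.0
[ 0.67695476 -0.21991256  0.28851464]
```

View pics/top2c.png

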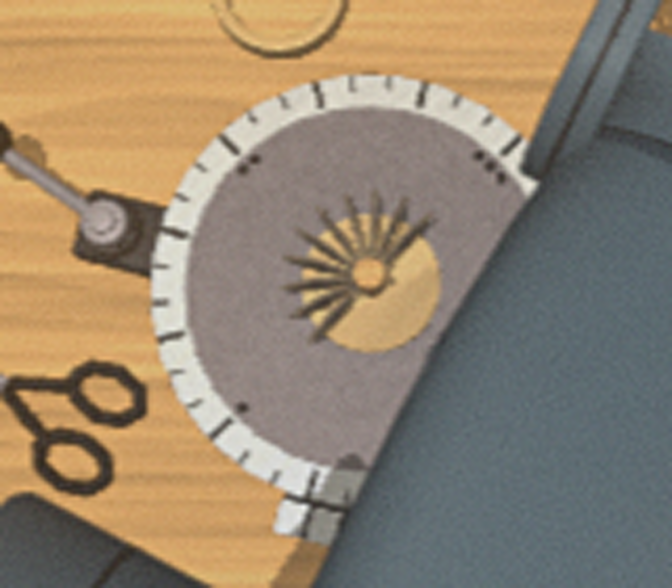

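The lever is slack and the star is in the middle. The 60 mark (second thick one, crop (313,487)) is almost at the index line (crop (308,515)), and the 90 dot sits at (241,408).

Run:
```python
from h import *
cr=lambda u,v:(180+(u+.5)/4.2-.5,170+(v+.5)/4.2-.5)
C=np.array([.5392,-.0055])
def ang(u,v):
    q=ray("top",cr(u,v),.065)[0]-C; return np.degrees(np.arctan2(q[1],q[0]))%360, np.hypot(*q)
for n,(u,v) in {60:(313,485),90:(220,430),120:(171,337),150:(174,232),180:(230,144),210:(319,95),240:(422,92)}.items():
    a,r=ang(u,v); print(n,a,r,"zero at",(a+n)%360)
print("index",ang(308,518),ang(305,535),ang(314,497))
t=cv2.imread("pics/top2.png")[274:304,240:272]; w=cv2.imread("pics/wrist2.png")
a=cv2.resize(t,None,fx=12,fy=12,interpolation=cv2.INTER_CUBIC); b=cv2.resize(w,(410,308))
o=np.zeros((360,800,3),np.uint8); o[:360,:384]=a; o[:308,388:798]=b; cv2.imwrite("pics/mix.png",o)
```

```text
60 164.73484503700988 0.13399466546971533 zero at 224.73484503700988
90 134.226254685098 0.13437214636871903 zero at 224.226254685098
120 104.18556588336902 0.13370730817911142 zero at 224.185565883369
150 73.8364748822611 0.13437140782490734 zero at 223.8364748822611
180 43.56265279374659 0.13417639872236703 zero at 223.5626527937466
210 14.022686476913997 0.13476322483242384 zero at 224.022686476914
240 344.3915722059717 0.13745728682752759 zero at 224.39157220597167
index (np.float64(165.66874993409252), np.float64(0.15513225239991052)) (np.float64(165.96330872233068), np.float64(0.1660449476587051)) (np.float64(165.8245302606754), np.float64(0.14123724814121655))
```

View pics/mix.png

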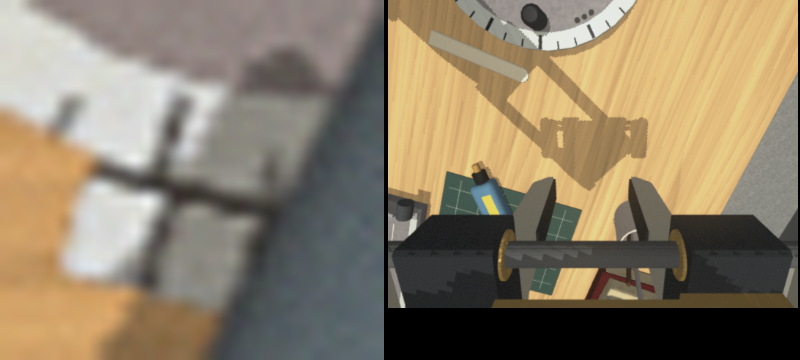

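Run:
```python
from h import *
r=R.from_euler("xyz",[180,0,57.3],degrees=True)
p0=np.array([0,0,.2]); h=ray("wrist",(280,140),.065,(p0,r))[0]
t=np.r_[np.array([.4,.032])-h,.2]; print(t,local(t))
```

```text
[ 0.37702634 -0.00419572  0.2       ] [ 297.33164892 -217.77460003   89.47584711]
```

```bash
python3 -m handwheel '[[[37,-27,11],[0,0,6.5]],[[74,-54,22],[0,0,13]],[[111,-82,33],[0,0,19.5]],[[149,-109,45],[0,0,26]],[[186,-136,56],[0,0,32.5]],[[223,-163,67],[0,0,39]],[[260,-191,78],[0,0,45]],[[297,-218,89],[0,0,50.7]],[[297,-218,89],[0,0,50.7]],[[297,-218,89],[0,0,50.7]]]'
python3 -m handwheel '[[[0,0,0],[0,0,0]],[[0,0,0],[0,0,0]],[[0,0,0],[0,0,0]]]'
python3 - <<'E'
from h import *
tp=toolpose();p,d=env.camera("wrist"); cv2.imwrite("pics/w4.png",p[:,:,::-1]);print(tp[0],tp[1].as_euler("xyz",degrees=True))
cv2.imwrite("pics/w4c.png",cv2.resize(p[0:260,:400,::-1],None,fx=2,fy=2,interpolation=cv2.INTER_CUBIC))
E
```

```text
time_s: 12.7
eef_pos: [0.3762, -0.0042, 0.2004]
tcp_rot: [-180.0, -0.0, 57.6]
ft_force: [0.8, 0.2, 0.6]
width: 0.55
gripper_force: 0.0
time_s: 13.0
eef_pos: [0.3789, -0.0063, 0.2008]
tcp_rot: [180.0, -0.0, 57.4]
ft_force: [0.6, -1.3, -0.0]
width: 0.549
gripper_force: 0.0
[ 0.3789007  -0.00631922  0.20082347] [ 1.79975268e+02 -6.35636618e-03  5.73841539e+01]
```

View pics/w4c.png

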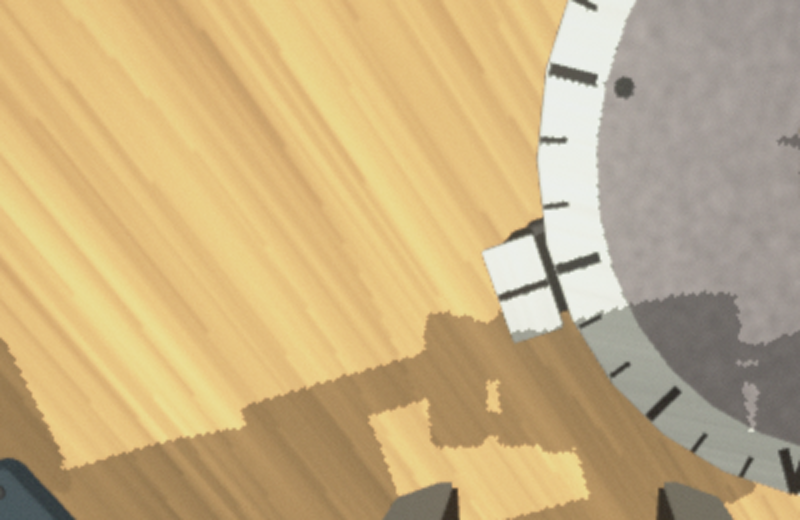

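The index line, extended, passes about 9 px (in the 2x crop) below the 60 mark (at (578,263)). With 63 px per 10°, the scale reads about 58.6. That is inside the ±3° tolerance, but I'll nudge it by about 1.4° for margin.

Run:
```python
from h import *
print(local([.567,-.1095,.21]),env.state()["tcp_rot"])
```

```text
[ 14.5375729  214.20226941  -9.24899897] [ 1.79993152e+02 -5.05298145e-03  5.73788659e+01]
```

```bash
python3 -m handwheel '[[[2,27,-15],[0,0,-6]],[[4,54,-20],[0,0,-12]],[[6,81,-20],[0,0,-18]],[[8,108,-20],[0,0,-24]],[[10,135,-20],[0,0,-30]],[[12,162,-20],[0,0,-36]],[[13,189,-15],[0,0,-43]],[[14.5,214,-9],[0,0,-49]],[[14.5,214,-9],[0,0,-49]],[[14.5,214,-9],[0,0,-49]]]' 60
python3 - <<'E'
from h import *
print(toolpose()[0],local([.567,-.1095,.1]),env.state()["tcp_rot"])
E
```

```text
time_s: 14.05
eef_pos: [0.5657, -0.109, 0.2087]
tcp_rot: [-179.9, -0.1, 106.2]
ft_force: [-0.6, 0.2, 0.6]
width: 0.6
gripper_force: 0.0
[ 0.56574055 -0.1090379   0.20870917] [ -0.96629392   1.27438181 108.70567935] [-1.79897526e+02 -8.98156706e-02  1.06240257e+02]
```

```bash
python3 -m handwheel '[[[-0.5,0.5,40],[0,0,0]],[[-0.5,0.5,75],[0,0,0]],[[-0.5,0.5,98],[0,0,0]],[[-0.5,0.5,109],[0,0,0]],[[-0.5,0.5,109],[0,0,0]],[[-0.5,0.5,109],[0,0,0]]]' 60; python3 -m handwheel '[[[0,0,0],[0,0,0]],[[0,0,0],[0,0,0]],[[0,0,0],[0,0,0]],[[0,0,0],[0,0,0]],[[0,0,0],[0,0,0]],[[0,0,0],[0,0,0]]]' 20 6
python3 -m handwheel '[[[0,1,0],[0,0,-1]],[[0,2,0],[0,0,-1]],[[0,3,0],[0,0,-1]],[[0,3.2,0],[0,0,-1]],[[0,3.2,0],[0,0,-1]],[[0,3.2,0],[0,0,-1]]]'
python3 -m handwheel '[[[0,0,0],[0,0,0]],[[0,0,0],[0,0,0]],[[0,0,0],[0,0,0]],[[0,0,0],[0,0,0]]]' 55
python3 -m handwheel '[[[0,0,-40],[0,0,0]],[[0,0,-80],[0,0,0]],[[0,0,-110],[0,0,0]],[[0,0,-115],[0,0,0]],[[0,0,-115],[0,0,0]]]'
python3 - <<'E'
from h import *
print(toolpose()[0],local([.379,-.0063,.2008]),env.state()["tcp_rot"])
E
```

```text
time_s: 14.65
eef_pos: [0.5672, -0.1093, 0.102]
tcp_rot: [179.9, 0.1, 106.4]
ft_force: [-0.2, -0.7, -0.1]
width: 0.599
gripper_force: 0.0
time_s: 15.25
eef_pos: [0.5671, -0.1093, 0.1011]
tcp_rot: [180.0, 0.0, 106.4]
ft_force: [0.6, 0.1, 3.0]
width: 0.266
gripper_force: 6.0
time_s: 15.85
eef_pos: [0.5702, -0.1085, 0.1011]
tcp_rot: [180.0, 0.0, 107.4]
ft_force: [-0.4, 0.3, 4.9]
width: 0.264
gripper_force: 6.0
time_s: 16.25
eef_pos: [0.5696, -0.1082, 0.1003]
tcp_rot: [-180.0, -0.0, 107.4]
ft_force: [0.5, 0.6, 0.3]
width: 0.533
gripper_force: 0.0
time_s: 16.75
eef_pos: [0.5702, -0.1084, 0.2163]
tcp_rot: [179.9, 0.1, 107.4]
ft_force: [-0.2, -0.4, -0.1]
width: 0.549
gripper_force: 0.0
[ 0.57017999 -0.10844855  0.21632737] [ 154.67354099 -151.89850235   15.10488742] [1.79911889e+02 6.99824993e-02 1.07403698e+02]
```

```bash
python3 -m handwheel '[[[19,-19,0],[0,0,6]],[[38,-38,0],[0,0,12]],[[58,-57,0],[0,0,19]],[[77,-76,0],[0,0,25]],[[97,-95,0],[0,0,31]],[[116,-114,5],[0,0,37]],[[135,-133,10],[0,0,44]],[[155,-152,15],[0,0,50]],[[155,-152,15],[0,0,50]],[[155,-152,15],[0,0,50]]]'
python3 -m handwheel '[[[0,0,0],[0,0,0]],[[0,0,0],[0,0,0]]]'
python3 - <<'E'
from h import *
p,d=env.camera("wrist"); cv2.imwrite("pics/w5c.png",cv2.resize(p[60:180,200:340,::-1],None,fx=4,fy=4,interpolation=cv2.INTER_CUBIC))
print(local([.6362,.2480,.2]),local([.6362,.2480,.069]),env.state()["tcp_rot"])
E
```

```text
time_s: 17.75
eef_pos: [0.3776, -0.0055, 0.1995]
tcp_rot: [-179.9, 0.0, 57.5]
ft_force: [0.7, -0.2, 0.9]
width: 0.549
gripper_force: 0.0
time_s: 17.95
eef_pos: [0.3791, -0.0063, 0.2004]
tcp_rot: [-180.0, 0.0, 57.4]
ft_force: [-0.5, -0.5, -0.8]
width: 0.549
gripper_force: 0.0
[352.76536773  79.67717648   0.41810332] [352.77989407  79.70605507 131.41809933] [-1.79987369e+02  6.35341795e-03  5.74075918e+01]
```

View pics/w5c.png

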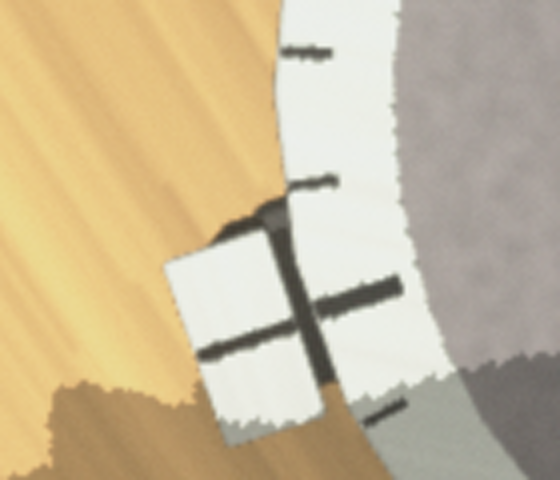

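The index line now meets the 60 mark within about 0.4°, at crop (305,322). Now back to the lever.

```bash
python3 -m handwheel '[[[45,10,0],[0,0,0]],[[90,20,0],[0,0,0]],[[135,30,0],[0,0,0]],[[180,40,0],[0,0,0]],[[225,50,0],[0,0,0]],[[270,60,0],[0,0,0]],[[315,71,0],[0,0,0]],[[340,77,0],[0,0,0]],[[353,80,0],[0,0,0]],[[353,80,0],[0,0,0]]]' 60
python3 - <<'E'
from h import *
tp=toolpose();p,d=env.camera("wrist"); cv2.imwrite("pics/w6.png",p[:,:,::-1])
g=cv2.cvtColor(p,cv2.COLOR_RGB2GRAY)[150:225,240:320]; m=(g<45).astype(np.uint8)
n,l,s,c=cv2.connectedComponentsWithStats(m); k=1+np.argmax(s[1:,4]); uv=c[k]+[240,150]; print(uv,s[k])
B=ray("wrist",uv,.072,tp)[0]; print(tp[0],B,local([*B,.069]))
E
```

```text
time_s: 19.0
eef_pos: [0.6371, 0.2496, 0.199]
tcp_rot: [-180.0, 0.0, 57.5]
ft_force: [0.7, -0.4, -1.3]
width: 0.6
gripper_force: 0.0
[288.93220339 203.        ] [40 45 19 15 59]
[0.63714912 0.24957379 0.19901419] [0.63891635 0.23787039] [ -7.49086548   8.13289781 130.29638689]
```

Run:
```python
from h import *
tp=toolpose();p=cv2.imread("pics/w6.png"); g=cv2.cvtColor(p,cv2.COLOR_BGR2GRAY)
r=g[150:225,240:320]; print(np.percentile(r,[0,10,20,40,60]))
for t in (30,60,75,90):
    n,l,s,c=cv2.connectedComponentsWithStats((g[120:260,200:360]<t).astype(np.uint8))
    print(t,[(s[k].tolist(),(c[k]+[200,120]).round(1).tolist()) for k in range(1,n) if s[k,4]>150])
h=cv2.HoughCircles(g,cv2.HOUGH_GRADIENT,1,20,param1=80,param2=15,minRadius=14,maxRadius=24)
print(h[0][:8] if h is not None else None)
```

```text
[ 38.  47. 100. 136. 140.]
30 []
60 [([63, 54, 37, 37, 1084], [281.3, 191.9]), ([86, 112, 17, 28, 192], [292.8, 246.9])]
75 [([63, 53, 38, 39, 1139], [281.3, 191.9]), ([85, 111, 18, 29, 360], [291.8, 247.2]), ([50, 116, 24, 24, 422], [261.7, 248.4])]
90 [([62, 53, 39, 39, 1176], [281.3, 191.9]), ([85, 111, 18, 29, 382], [291.6, 247.1]), ([50, 116, 24, 24, 469], [262.3, 248.7])]
[[281.5 191.5  18.8]
 [277.5 272.5  21.2]
 [493.5 257.5  23.4]]
```

Run:
```python
from h import *
tp=toolpose(); B=ray("wrist",(281.3,191.9),.072,tp)[0]; v=B-[.587,.171]
print(tp[0],B,np.hypot(*v),np.degrees(np.arctan2(v[1],v[0])),local([*B,.069]))
```

```text
[0.63629047 0.24862446 0.19929528] [0.63775184 0.24825388] 0.09243328135737856 56.6971412051528 [  0.63508583   1.56463898 130.29306088]
```

Ball lies almost under the tool; lower, cage it and swing home.

```bash
python3 -m handwheel '[[[0.5,1,40],[0,0,0]],[[0.5,1,80],[0,0,0]],[[0.5,1,110],[0,0,0]],[[0.5,1,125],[0,0,0]],[[0.5,1,131],[0,0,0]],[[0.5,1,131],[0,0,0]],[[0.5,1,131],[0,0,0]]]' 60; python3 -m handwheel '[[[0,0,0],[0,0,0]],[[0,0,0],[0,0,0]],[[0,0,0],[0,0,0]],[[0,0,0],[0,0,0]]]' 41 5
python3 - <<'E'
from h import *
p,r=toolpose(); P=np.array([.587,.171]); v=p[:2]-P
print(p,np.hypot(*v),np.degrees(np.arctan2(v[1],v[0])))
for a in range(8,81,8):
    q=np.r_[P+R.from_euler("z",-a,degrees=True).as_matrix()[:2,:2]@v,p[2]]; print(a,local(q).round(0))
E
```

```text
time_s: 19.75
eef_pos: [0.6383, 0.2484, 0.0716]
tcp_rot: [179.9, -0.1, 57.4]
ft_force: [0.3, 0.5, 0.6]
width: 0.597
gripper_force: 0.0
time_s: 20.15
eef_pos: [0.6372, 0.2484, 0.0701]
tcp_rot: [180.0, -0.0, 57.4]
ft_force: [1.1, -0.5, 0.2]
width: 0.416
gripper_force: 0.0
[0.63724628 0.24841087 0.07008578] 0.09228830500702678 57.012979139452135
8 [-1. 13.  0.]
16 [-4. 25.  0.]
24 [-8. 37.  0.]
32 [-14.  49.   0.]
40 [-22.  59.   0.]
48 [-31.  68.   0.]
56 [-41.  76.   0.]
64 [-52.  83.   0.]
72 [-64.  87.   0.]
80 [-77.  90.   0.]
```

```bash
python3 -m handwheel '[[[0,6,0],[0,0,4]],[[-1,13,0],[0,0,8]],[[-4,25,0],[0,0,16]],[[-8,37,0],[0,0,24]],[[-14,49,0],[0,0,32]],[[-22,59,0],[0,0,40]],[[-31,68,0],[0,0,48]],[[-36,72,0],[0,0,52]],[[-41,76,0],[0,0,56]],[[-41,76,0],[0,0,56]]]'
python3 - <<'E'
from h import *
p,r=toolpose(); P=np.array([.587,.171]); v=p[:2]-P
print(p,np.hypot(*v),np.degrees(np.arctan2(v[1],v[0])))
for a in range(3,25,3):
    q=np.r_[P+R.from_euler("z",-a,degrees=True).as_matrix()[:2,:2]@v,p[2]]; print(a,local(q).round(1))
E
```

```text
time_s: 21.15
eef_pos: [0.6788, 0.1725, 0.0695]
tcp_rot: [-180.0, 0.0, 1.3]
ft_force: [-0.5, 0.4, -0.1]
width: 0.404
gripper_force: 0.0
[0.67875459 0.172494   0.06953155] 0.09176675139033491 0.9328393157392432
3 [-0.2  4.8 -0. ]
6 [-0.6  9.6 -0. ]
9 [-1.2 14.3 -0. ]
12 [-2.1 19.1 -0. ]
15 [-3.3 23.7 -0. ]
18 [-4.7 28.3 -0. ]
21 [-6.3 32.8 -0. ]
24 [-8.2 37.3 -0. ]
```

```bash
python3 -m handwheel '[[[-0.2,4.8,0],[0,0,3]],[[-0.6,9.6,0],[0,0,6]],[[-1.2,14.3,0],[0,0,9]],[[-2.1,19.1,0],[0,0,12]],[[-3.3,23.7,0],[0,0,15]],[[-3.3,23.7,0],[0,0,15]],[[-3.3,23.7,0],[0,0,15]]]'
python3 -m handwheel '[[[-0.4,1.5,0],[0,0,1]],[[-0.8,3,0],[0,0,2]],[[-0.8,3,0],[0,0,2]]]'
python3 -m handwheel '[[[-0.4,1.5,0],[0,0,1]],[[-0.4,1.5,0],[0,0,1]]]'
```

```text
time_s: 21.85
eef_pos: [0.6763, 0.1494, 0.0696]
tcp_rot: [-180.0, -0.0, -13.4]
ft_force: [-0.5, 2.2, -0.4]
width: 0.413
gripper_force: 0.7
time_s: 22.15
eef_pos: [0.6753, 0.1465, 0.0697]
tcp_rot: [-180.0, -0.1, -15.6]
ft_force: [0.5, 3.8, -1.8]
width: 0.41
gripper_force: 1.9
time_s: 22.35
eef_pos: [0.6748, 0.1458, 0.0697]
tcp_rot: [-179.9, -0.1, -16.7]
ft_force: [3.8, 6.4, -2.7]
width: 0.414
gripper_force: 3.4
```

```bash
python3 -m handwheel '[[[-0.3,1.2,0],[0,0,0.8]],[[-0.6,2.5,0],[0,0,1.5]],[[-0.6,2.5,0],[0,0,1.5]]]'
python3 -m handwheel '[[[0,-3,0],[0,0,0]],[[0,-5,0],[0,0,0]],[[0,-5,0],[0,0,0]],[[0,-5,0],[0,0,0]]]' 55
python3 -m handwheel '[[[0,0,-40],[0,0,0]],[[0,0,-80],[0,0,0]],[[0,0,-120],[0,0,0]],[[0,0,-140],[0,0,0]],[[0,0,-140],[0,0,0]],[[0,0,-140],[0,0,0]]]'
python3 - <<'E'
from h import *
tp=toolpose();p,d=env.camera("wrist"); g=cv2.cvtColor(p,cv2.COLOR_RGB2GRAY); cv2.imwrite("pics/w7.png",p[:,:,::-1])
n,l,s,c=cv2.connectedComponentsWithStats((g[120:260,200:360]<60).astype(np.uint8))
for k in range(1,n):
    if s[k,4]>700:
        B=ray("wrist",c[k]+[200,120],.072,tp)[0]; v=B-[.587,.171]; print(s[k],B,np.hypot(*v),75.5-np.degrees(np.arctan2(v[1],v[0])))
print(local([.379,-.0063,.2008]),local([.45,.3,.25]),env.state()["tcp_rot"])
E
```

```text
time_s: 22.65
eef_pos: [0.6738, 0.1444, 0.0697]
tcp_rot: [-179.8, -0.1, -18.1]
ft_force: [4.6, 8.5, -3.7]
width: 0.445
gripper_force: 5.0
time_s: 23.05
eef_pos: [0.6742, 0.147, 0.0697]
tcp_rot: [180.0, 0.0, -18.1]
ft_force: [0.6, -0.7, 0.4]
width: 0.55
gripper_force: 0.0
time_s: 23.65
eef_pos: [0.674, 0.1472, 0.2091]
tcp_rot: [180.0, 0.0, -18.1]
ft_force: [-0.7, 0.6, 0.6]
width: 0.55
gripper_force: 0.0
[ 59  51  35  36 989] [0.675202   0.14809475] 0.09112762141593263 90.05761997369709
[-232.04193581  237.39966477    7.85981423] [-259.91369788  -75.73665481  -41.63907706] [ 1.79931854e+02  1.51610539e-01 -1.81124576e+01]
```

The lever is home at about 1.57 rad. A final look at the index.

```bash
python3 -m handwheel '[[[-26,26,0],[0,0,-8]],[[-52,52,0],[0,0,-16]],[[-78,79,0],[0,0,-24]],[[-103,106,0],[0,0,-32]],[[-129,132,0],[0,0,-40]],[[-155,158,0],[0,0,-48]],[[-181,185,3],[0,0,-56]],[[-206,211,6],[0,0,-64]],[[-232,237,8],[0,0,-72]],[[-232,237,8],[0,0,-75.5]]]'
python3 -m handwheel '[[[0,0,0],[0,0,0]],[[0,0,0],[0,0,0]],[[0,0,0],[0,0,0]]]'
python3 - <<'E'
from h import *
p,d=env.camera("wrist"); a=cv2.resize(p[60:180,200:340,::-1],None,fx=3,fy=3,interpolation=cv2.INTER_CUBIC)
p,d=env.camera("top"); b=cv2.resize(p[170:310,180:340,::-1],(378,331),interpolation=cv2.INTER_CUBIC)
o=np.zeros((360,800,3),np.uint8); o[:360,:420]=a; o[:331,422:]=b; cv2.imwrite("pics/fin.png",o)
E
```

```text
time_s: 24.7
eef_pos: [0.3749, -0.0059, 0.1991]
tcp_rot: [-179.6, 0.2, 57.6]
ft_force: [0.6, 0.2, 0.2]
width: 0.55
gripper_force: 0.0
time_s: 25.0
eef_pos: [0.3803, -0.0055, 0.2011]
tcp_rot: [-179.9, 0.0, 57.4]
ft_force: [-0.4, -1.1, 0.5]
width: 0.551
gripper_force: 0.0
```

View pics/fin.png

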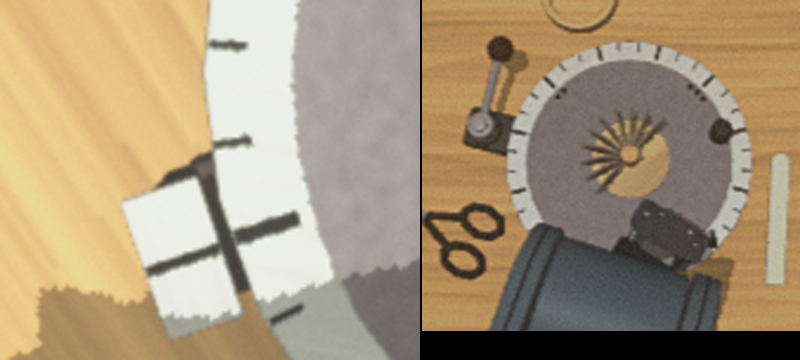

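The 60 mark is in line with the index at (228,243). The lever is home along x, the star is central, and the arm touches nothing.

```bash
python3 -c "
from rig import env
print(env.close_job())"
```

```text
the job is handed in; nothing more can be done
None
```

The job is handed in at 25 s of the 67 s allowed: the last picture shows the scale at 60° (within about 0.5°), the lever home at about 1.57 rad and the star central; the judge's verdict was not shown.

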